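Set the brake-pad gap with the knurled wheel

ROBOT

A 6-joint arm with a two-finger parallel gripper is mounted at the origin on the work surface. World frame = base frame: x ahead of the robot, y to its left, z up, the work surface at z = 0. Lengths are in mm, angles in degrees, forces in N, time in s.
With the tool pointing down it reaches from about 275 to 850 mm from the base axis. Payload 5.2 kg.
Tool frame: the origin (TCP) lies at the centre of the arm's flange, where the gripper is bolted on; the fingertips stand 173 mm ahead of it and the grasp point (between the pads) lies 155 mm ahead of it (manip.finger_overhang is the z of the fingertips in the tool frame, in mm); z points along the fingers, y is the line along which they close (so a half turn about z gives the same grasp; the last joint's range is limited). The gripper opens to 85 mm and grips with 20 to 120 N. Pads are 22 mm wide; open, the fingers measure 114 mm over their backs; the gripper's body (76 mm by 85 mm) begins 54 mm behind the grasp point. The pads swing forward as they close: fully open they stand 13 mm farther back than shut.
Start: joints at [-84.786, 14.817, 87.949, -0, 77.235, -11.62], TCP at [159.296, -526.432, 404.71] pointing down, gripper open.
Joint ranges: [-179.93, 179.93], [-52.35, 119.4], [10.71, 147.94], [-69.91, 249.91], [12.55, 155.21], [-178.61, 178.61]. Speed limits (degrees/s): [147.25, 147.25, 180, 180, 180, 180].

INTERFACE

Orientations are given as a 3x3 rotation matrix whose columns are the frame's x, y, z axes.
In Python, from workcell import manip, viewer gives the robot as it stands. The module is installed in compiled form; this text tells all that it offers.
- The arm moves only by the tool servo_tool, never from a script. Its argument "increments" is text: rows parted by semicolons, each of 6 numbers parted by spaces: the shift along the world's x, y, z in mm, then the turn, a rotation vector about the world's x, y, z in rad. A call has 1 to 20 rows; each row is the pose to reach, as a shift and turn from the pose commanded when the call began; what a row does not reach only later rows make up. A row lasts 1/8 s, in which the tool goes at most 62.5 mm and 10.7 degrees, less where a joint would pass 70% of its speed; a pose out of reach is approached as far as the arm can. A call with a gripper value outside its range is refused whole. "claw" is the closure, from -1 (fully open) to 1 (shut), set as the call begins (left out, the last holds). The fingers move at their own pace and stop on an object; the grip force is fixed at half the most. Time passes only in rows, so rows that repeat a pose let the fingers close. It gives the time, the measured TCP pose, the force, the opening and the grip force at its end, in the units of the state.
- manip.state(): the state, without advancing time (a new reading comes with each control period).
- viewer.camera(name): name is "scene" or "top" or "wrist"; returns a dict with "pixels" (420x560x3 uint8, blue, green, red), "K" (3x3 intrinsics, pixels), "eye" and "rotation" of the camera in the world; the wrist camera has in their place "hand_eye" (4x4, takes a point from camera to tool coordinates, whose origin is the TCP and whose axes are the flange's). Camera axes: x right, y up, looking along -z (the intrinsics and any distortion apply to the point x, -y, -z); pixel columns grow to the right and rows downward; lengths in mm; the calibration is good to about 2 mm. The wrist camera is an equidistant fisheye: a pixel r from the principal point sees the ray r / f radians off the axis. A picture is of the moment at which its call begins: read the wrist's pose just before it. There is no depth.
- manip.sign_off(): hands the job in; it is judged then, once.
The state is a dict: "time_s": time; "qpos": joint angles; "joint_vel": joint speeds; "effort": joint torques, N m; "position": TCP position; "tcp_rot": TCP orientation; "contact_force": force on the tool from outside, world axes, zero at the start; "wrist_torque": the same for the moment, N m; "grip_width": finger opening in mm; "grip_force": force on a finger pad.
Only numpy, scipy, OpenCV 4.12 (cv2) and the standard library are available. Lean on these libraries where they do the work, as an engineer would, in place of code of your own. Each camera call takes 0.05 s, during which the arm holds its last target. There are 200 camera calls.

TASK

On the blue brake-pad fixture, roll the knurled wheel under a fingertip, moving the wheel's top towards the pads, until the sliding jaw has closed the pad gap so far that its red pointer stands on the yellow mark of the white gauge block. Work the wheel only: do not push the sliding jaw itself, and do not move or lift the loose parts lying around. Then take the finger off and leave everything clear.

Things in the scene. Friction and masses are not known exactly. Their poses are not given: they have to be found in the camera images.
- fixture: Blue steel fixture bolted to the bench; plate 160 (x) x 320 (y) x 15 mm, origin at the centre of its underside, z up. Its y axis runs from the wheel (-y end) past the sliding jaw to the fixed jaw (+y end, 83 mm tall, with the fixed pad). The gap closes as the sliding jaw moves along +y. Blue cheeks, 70 mm tall, stand 22 to 32 mm either side of the wheel's middle plane.
- wheel: Steel knurled wheel, three ribs painted yellow, 70 mm diameter, 30 mm wide, axle along fixture x. Origin at its centre, at fixture (0, -100, 62) mm unpressed. Turns with it, so take directions from the fixture. Light drag (1 N at the rim), stays where left, turns both ways. Rolling its top towards fixture +y moves the sliding jaw along +y, 12 mm per radian (0.34 mm per mm at the rim); back opens.
- wheel_top (a point): Highest point of the knurled wheel, straight above its centre, 97 mm above the bench when not pressed; it does not turn with the wheel. The wheel, its cheeks and the sliding jaw sit on a sprung head that gives straight down by up to 8 mm under a finger (2 to 3 N to start it, then 0.8 N per mm, then a hard stop) and comes back up.
- jaw: Sliding jaw: aluminium block with the moving brake pad (dark lining, steel back, 104 mm wide) on its +y face; top of the pad 78 mm above the bench. Origin at the middle of the block's underside, at fixture (0, -12, 24) mm at the start. Slides only along fixture y, 55 mm at most, geared to the wheel. Not to be touched.
- pointer (a point): Tip of the red pointer, 3 mm wide, that sticks out from the sliding jaw towards fixture +x; the point lies on its top edge, 62 mm above the bench. It moves with the jaw along fixture y.
- gauge: White gauge block 16 (x) x 50 (y) x 45 mm fixed on the plate beside the pointer's path, at fixture x = 69 mm, axes parallel to the fixture's. Origin at the centre of its underside, 15 mm above the bench. The yellow mark is a 6 mm wide band between two black lines across its top, at block y = 0. At the start it lies 15 to 40 mm ahead (fixture +y) of the pointer, different each time.
- socket: Loose steel wheel-nut socket standing up, 28 mm diameter, 45 mm tall; origin at its underside. Leave alone.
- spare_pad: Loose spare brake pad lying flat, 45 x 104 x 16 mm; origin at its underside. Leave alone.
- grease: Loose white screw-top can with a red band, 60 mm diameter, 75 mm tall, standing; origin at its underside. Leave alone.
- driver: Loose screwdriver lying on the bench, about 200 mm long; origin at the underside of its middle. Leave alone.

How it is judged (in metres and radians):
On the way:
1. a fingertip is on the wheel and has rolled it so that the jaw has moved at least 5 mm (contact force between the fingers and wheel above 0.5 N and distance of jaw from where it was at the start of the episode above 0.005 m), for 0.05 s.
At the end, for the whole second after the job is handed in: The red pointer's tip stands within 3 mm of the middle of the yellow mark (on the 6 mm band), the jaw is at rest, and the loose parts are within 20 mm of where they were (y of pointer in the frame of gauge between -0.003 and 0.003 m and linear speed of jaw below 0.003 m/s and distance of each of socket, spare_pad, grease, driver from where it was at the start of the episode below 0.02 m); the robot touches nothing.
It fails at once if the sliding jaw was pushed directly (contact force between any of the fingers, the arm and jaw above 1 N).
It fails at once if a loose part was moved or lifted by more than 20 mm (distance of any of socket, spare_pad, grease, driver from where it was at the start of the episode above 0.02 m).
It also fails if it takes over 45 s, if anything falls off the work surface, if the arm or the gripper's body presses on something with over 40 N, if the wrist force passes 120 N, or if a joint passes its speed limit or range.

## Working session

There is one attempt and no reset: what is moved stays moved. The work goes in short steps, Python scripts to look and compute and a tool call to move; the robot and the scene stay as the last step left them, time stands still between calls to the robot, and variables do not carry over. Pictures are saved under pics/ and viewed, at most 10 in all, crops included, and the job is handed in when it is done.

Besides the shell and the picture viewer there is one more tool, called after ">>>" as a command line: name --argument value ..., lists and objects as JSON in quotes. servo_tool: Moves the arm, as the interface text tells. Its arguments: {"type":"object","properties":{"increments":{"type":"string"},"claw":{"type":"number"}},"required":["increments"]}

```bash
mkdir -p pics; cat > h.py <<'E'
import numpy as np, cv2
from workcell import manip, viewer
def ray(c,u,v):
    K=c["K"]; d=np.array([(u-K[0][2])/K[0][0],-(v-K[1][2])/K[1][1],-1.0])
    return np.array(c["eye"],float), np.array(c["rotation"])@d
def onz(c,u,v,z):
    e,d=ray(c,u,v); return e+d*(z-e[2])/d[2]
def tri(rs):
    A=np.zeros((3,3));b=np.zeros(3)
    for e,d in rs:
        d=d/np.linalg.norm(d);P=np.eye(3)-np.outer(d,d);A+=P;b+=P@e
    p=np.linalg.solve(A,b)
    return p,[np.linalg.norm(np.cross(p-e,d/np.linalg.norm(d))) for e,d in rs]
E
python3 - <<'E'
from h import *
import pickle
C={n:viewer.camera(n) for n in("scene","top","wrist")}
pickle.dump(C,open("c0.pkl","wb"))
for n in C:
    cv2.imwrite(f"pics/{n}0.png",C[n]["pixels"]); print(n,np.round(C[n]["K"],1).tolist(),np.round(C[n].get("eye",0),1))
s=manip.state();print(s["tcp_rot"],s["position"],s["contact_force"],manip.finger_overhang)
print(C["wrist"]["hand_eye"])
E
```

```text
scene [[380.3, 0.0, 283.5], [0.0, 380.3, 212.2], [0.0, 0.0, 1.0]] [1085.6 -339.6  503.5]
top [[386.4, 0.0, 277.7], [0.0, 386.4, 207.6], [0.0, 0.0, 1.0]] [555.5  93.7 748.4]
wrist [[325.2, 0.0, 279.3], [0.0, 325.2, 211.8], [0.0, 0.0, 1.0]] 0
[[ 9.57150121e-01  2.89592148e-01 -1.83990042e-04]
 [ 2.89592112e-01 -9.57149098e-01  1.41856184e-03]
 [ 2.34698468e-04 -1.41105870e-03 -9.99998977e-01]] [ 159.26425141 -526.2729168   404.04207491] [-0.62779851 -0.60974038  0.0990237 ] 173.4
[[-5.61341628e-04  9.48942257e-01  3.15449326e-01  7.98847437e+01]
 [ 9.99999762e-01  4.06245580e-04  5.57420424e-04  1.10603033e-01]
 [ 4.00809901e-04  3.15449564e-01 -9.48942259e-01  3.08004279e+01]
 [ 0.00000000e+00  0.00000000e+00  0.00000000e+00  1.00000000e+00]]
```

View pics/scene0.png

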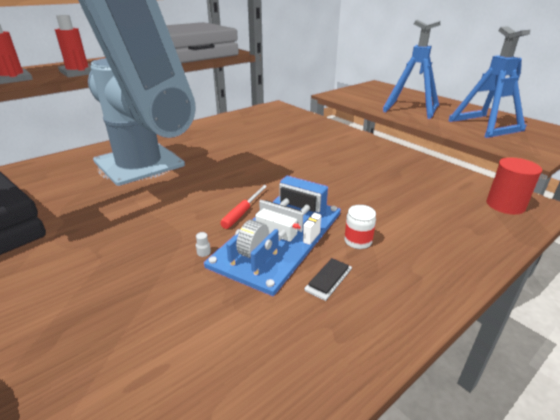

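View pics/top0.png

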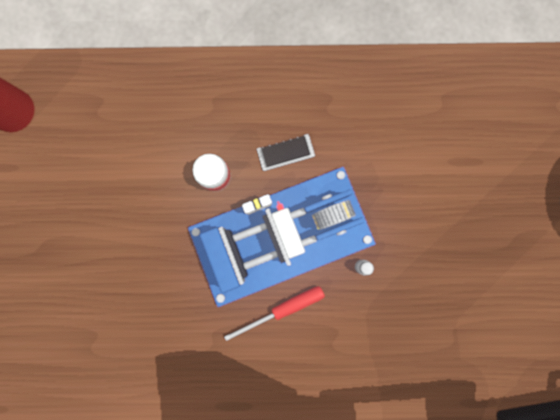

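The scene view shows the fixture with its wheel at about (253,240) and the gauge at about (312,228). In the top view the wheel is at (333,216), the gauge at (257,204), the red pointer at (281,207), and the plate corners near (343,170), (374,242), (217,304) and (189,230). I'll enlarge both.

```bash
python3 - <<'E'
from h import *
import pickle
C=pickle.load(open("c0.pkl","rb"))
a=cv2.resize(C["top"]["pixels"][160:310,185:385],None,fx=4,fy=4,interpolation=cv2.INTER_CUBIC)
b=cv2.resize(C["scene"]["pixels"][175:290,200:350],None,fx=5,fy=5,interpolation=cv2.INTER_CUBIC)
cv2.imwrite("pics/t1.png",a);cv2.imwrite("pics/s1.png",b)
t=C["top"];p=t["pixels"].astype(int);B,G,R=p[...,0],p[...,1],p[...,2]
m=((B>R+50)&(B>90)).astype(np.uint8);m[:100]=0
m=cv2.morphologyEx(m,cv2.MORPH_CLOSE,np.ones((5,5)))
c=max(cv2.findContours(m,0,2)[0],key=cv2.contourArea)
r=cv2.minAreaRect(c);print(r)
for q in cv2.boxPoints(r): print(q,np.round(onz(t,*q,15),1))
for n,u,v,z in(("wheel",333,216,97),("gauge",257,204,60),("pointer",281,207,62)):print(n,onz(t,u,v,z).round(1))
E
```

```text
((280.3993225097656, 235.85369873046875), (84.8635025024414, 169.7270050048828), 68.28235626220703)
[185.8584  227.83609] [581.3 267.4  15. ]
[343.53796 165.03152] [698.3 -34.9  15. ]
[374.94025 243.8713 ] [546.6 -90.2  15. ]
[217.26068 306.67587] [433.7 207.8  15. ]
wheel [ 5.953e+02 -3.000e-01  9.700e+01]
gauge [620.8 129.8  60. ]
pointer [614.7  86.9  62. ]
```

View pics/t1.png

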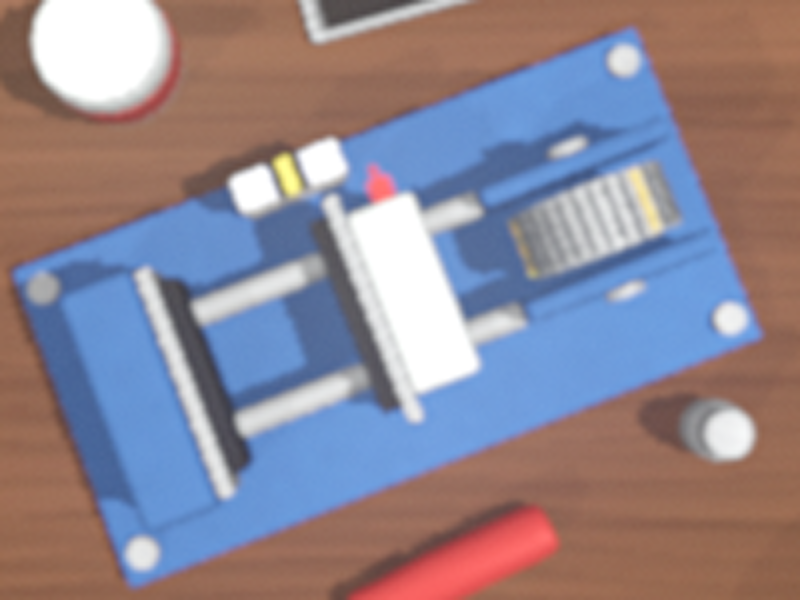

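View pics/s1.png

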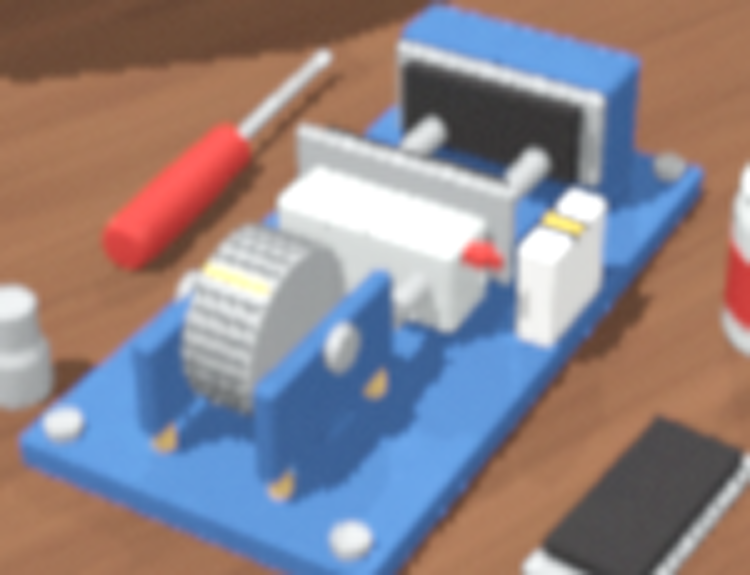

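The top crop puts the yellow band at crop (288,174), the pointer tip near (376,168), and the plate corners at (12,270), (635,28), (762,338) and (130,588). In the scene crop the band is at (564,224) and the pointer tip near (502,260).

```bash
cat >> h.py <<'E'
def T(c,u,v): return ray(c,185+(u+.5)/4-.5,160+(v+.5)/4-.5)
def S(c,u,v): return ray(c,200+(u+.5)/5-.5,175+(v+.5)/5-.5)
E
python3 - <<'E'
from h import *
import pickle
C=pickle.load(open("c0.pkl","rb"));t,s=C["top"],C["scene"]
g=lambda r,z:r[0]+r[1]*(z-r[0][2])/r[1][2]
q=[g(T(t,*p),15) for p in((12,270),(635,28),(762,338),(130,588))]
q2=[g(S(s,*p),15) for p in((703,170),(375,575),(22,440))]
print("sc corners",np.round(q2,1).tolist())
print("corners",np.round(q,1).tolist())
ctr=sum(q)/4; y=(q[0]+q[3]-q[1]-q[2]);print("len",np.linalg.norm(y)/2,np.linalg.norm(q[1]-q[2]),np.linalg.norm(q[0]-q[3]))
y/=np.linalg.norm(y);x=np.array([y[1],-y[0],0]);ctr[2]=0
print("ctr",ctr,"y",y,"x",x,"yaw",np.degrees(np.arctan2(x[1],x[0])))
f=lambda p:np.round([(p-ctr)@x,(p-ctr)@y,p[2]],1)
for n,a,b in(("band",(288,174),(564,224)),("ptr",(376,170),(500,260)),("jawcorner",(479,370),(280,200)),):
    p,e=tri([T(t,*a),S(s,*b)]);print(n,p.round(1),"fix",f(p),np.round(e,1))
for n,r in(("top",t),("scene",s)):
    P=r["pixels"].astype(int);B,G,R=P[...,0],P[...,1],P[...,2]
    bb=(170,240,180,300) 
    ym=(R>150)&(G>130)&(B<R-60); rm=(R>150)&(G<110)&(B<120)
    for nm,m,z in(("yel",ym,62-2),("red",rm,62)):
        k,l,st,cen=cv2.connectedComponentsWithStats(m.astype(np.uint8))
        for i in range(1,k):
            u,v=cen[i]
            if 190<u<380 and 165<v<300 and st[i][4]<100:
                e,d=ray(r,u,v);p=e+d*(z-e[2])/d[2];print(n,nm,st[i],cen[i].round(1),"fix",f(p))
for n,p in(("wheel",(-0,-100,97)),):
    print("expected wheel_top",ctr+x*p[0]+y*p[1]+[0,0,p[2]])
# wheel in top view: silhouette corners
for c in((510,218),(655,160),(682,220),(535,278)): print("wh",f(g(T(t,*c),80)))
E
```

```text
sc corners [[583.5, 262.1, 15.0], [695.4, -30.0, 15.0], [549.7, -90.1, 15.0]]
corners [[582.7, 264.1, 15.0], [695.2, -34.5, 15.0], [546.1, -90.5, 15.0], [433.8, 208.0, 15.0]]
len 318.9782698238582 159.22955760239037 159.03700110798582
ctr [564.4446358   86.78476541   0.        ] y [-0.35240555  0.93584739  0.        ] x [0.93584739 0.35240555 0.        ] yaw 20.6345198577328
band [622.3 130.4  60.4] fix [69.5 20.4 60.4] [0.1 0.1]
ptr [624.2  91.6  60.3] fix [ 57.6 -16.5  60.3] [0.8 0.8]
jawcorner [534.7  47.3  62.5] fix [-41.8 -26.4  62.5] [0.7 0.7]
top yel [253 198   7  11  49] [256.3 203. ] fix [70.1 20.8 60. ]
top yel [343 203   6  14  25] [345.6 209.2] fix [   1.5 -123.8   60. ]
top yel [279 209   4   2   4] [280.5 209.2] fix [ 43.8 -15.3  60. ]
top red [360 163  13   5  28] [366.7 165.5] fix [  60.7 -188.6   62. ]
top red [315 165   1   2   2] [315.  165.5] fix [  94.6 -101.9   62. ]
top red [210 166  21  25  85] [224.3 181.4] fix [127.   60.3  62. ]
top red [282 167   2   1   2] [282.5 167. ] fix [113.4 -46.4  62. ]
top red [286 166   1   1   1] [286. 166.] fix [112.8 -53.   62
[... 13672 characters left out ...]
 [365. 285.] fix [ 230.1 -113.2   62. ]
scene red [357 286   4   3   4] [358.5 287.2] fix [ 222.6 -123.6   62. ]
scene red [282 288   1   1   1] [282. 288.] fix [ 114.6 -187.4   62. ]
scene red [335 291   1   1   1] [335. 291.] fix [ 192.5 -150.7   62. ]
scene red [352 290   4   3   5] [353.6 290.8] fix [ 218.5 -135.2   62. ]
scene red [237 295   1   1   1] [237. 295.] fix [  60.1 -236.7   62. ]
scene red [328 295   6   6  10] [330.5 297.1] fix [ 191.6 -166.7   62. ]
scene red [347 294   1   1   1] [347. 294.] fix [ 211.9 -147.3   62. ]
expected wheel_top [599.68519045  -6.79997324  97.        ]
wh [ 14.5 -62.6  80. ]
wh [  15.  -130.7   80. ]
wh [ -13.4 -131.7   80. ]
wh [-13.5 -63.   80. ]
```

```bash
cat >> h.py <<'E'
ctr=np.array([564.4,87.3,0]);fy=np.array([-.3524,.9358,0]);fx=np.array([.9358,.3524,0])
fix=lambda p:np.round([(p-ctr)@fx,(p-ctr)@fy,p[2]],1)
E
python3 - <<'E'
from h import *
import pickle
C=pickle.load(open("c0.pkl","rb"));t,s=C["top"],C["scene"]
p,e=tri([T(t,646,200),S(s,235,278)]);f=fix(p);print("rib",f,np.round(e,1),"radius about axle",np.hypot(f[1]+100,f[2]-62))
print("wheel_top",ctr-100*fy+[0,0,97],"start of stroke",ctr-114*fy)
E
```

```text
rib [-1.000e-01 -1.184e+02  9.380e+01] [0.2 0.2] radius about axle 36.7396243856684
wheel_top [599.64  -6.28  97.  ] start of stroke [604.5736 -19.3812   0.    ]
```

>>> servo_tool --claw 1 --increments "13 15 -2 0 0 0.005; 36 41 -7 0 0 0.01; 71 81 -14 0 0 0.02; 111 127 -21 0 0 0.03; 151 173 -29 0 0 0.04; 191 218 -37 0 0 0.05; 231 264 -44 0 0 0.06; 271 310 -52 0 0 0.067; 312 356 -60 0 0 0.067; 352 401 -67 0 0 0.067; 387 442 -74 0 0 0.067; 414 472 -79 0 0 0.067; 432 493 -82 0 0 0.067; 445 507 -85 0 0 0.067; 445 507 -85 0 0 0.067; 445 507 -85 0 0 0.067"

```text
time_s: 2.15
position: [603.7, -19.9, 319.7]
tcp_rot: [[0.936, 0.353, -0.001], [0.353, -0.936, -0.0], [-0.001, 0.0, -1.0]]
contact_force: [-0.3, -0.6, -0.2]
grip_width: -0.1
grip_force: 0.0
```

>>> servo_tool --increments "0 0 -20 0 0 0; 0 0 -36 0 0 0; 0 0 -43 0 0 0; 0 0 -47 0 0 0; 0 0 -50 0 0 0; 0 0 -52 0 0 0; 0 0 -53 0 0 0; 0 0 -53 0 0 0; 0 0 -53 0 0 0"

```text
time_s: 3.28
position: [604.4, -19.5, 267.2]
tcp_rot: [[0.936, 0.353, 0.001], [0.353, -0.936, -0.0], [0.001, 0.001, -1.0]]
contact_force: [-0.2, -1.4, 4.6]
grip_width: 0.2
grip_force: 2.2
```

>>> servo_tool --increments "-1.5 4 -0.5 0 0 0; -3 8 -1 0 0 0; -4.5 12 -1 0 0 0; -6 16 -1 0 0 0; -7.5 20 -1 0 0 0; -9 24 -1 0 0 0; -10.5 28 -1 0 0 0; -12 32 -1 0 0 0; -12 32 -1 0 0 0"

```text
time_s: 4.4
position: [592.1, 13.4, 265.6]
tcp_rot: [[0.935, 0.353, -0.0], [0.353, -0.935, 0.001], [0.0, -0.001, -1.0]]
contact_force: [-0.2, 4.0, 3.5]
grip_width: -0.5
grip_force: 2.3
```

```bash
cat >> h.py <<'E'
def look(tag):
    s,t=viewer.camera("scene"),viewer.camera("top")
    a=cv2.resize(t["pixels"][160:310,185:385],None,fx=4,fy=4,interpolation=cv2.INTER_CUBIC)
    b=cv2.resize(s["pixels"][175:290,200:350],None,fx=5,fy=5,interpolation=cv2.INTER_CUBIC)
    cv2.imwrite(f"pics/{tag}_t.png",a);cv2.imwrite(f"pics/{tag}_s.png",b)
    for n,c in(("top",t),("scene",s)):
        P=c["pixels"].astype(int);B,G,R=P[...,0],P[...,1],P[...,2]
        for nm,m,z in(("yel",(R>150)&(G>130)&(B<R-60),60),("red",(R>150)&(G<140)&(B<140)&(R>G+60)&(R>B+60),58)):
            k,l,st,cen=cv2.connectedComponentsWithStats(m.astype(np.uint8))
            for i in range(1,k):
                e,d=ray(c,*cen[i]);f=fix(e+d*(z-e[2])/d[2])
                if st[i][4]>5 and 35<f[0]<78 and -40<f[1]<40: print(n,nm,st[i],f)
E
python3 -c "
from h import *
look('a')"
```

```text
top yel [254 199   6  10  41] [69.3 20.2 60. ]
top red [271 206   5   7  26] [48.6 -3.4 58. ]
scene yel [309 218   7   4  17] [69.  20.5 60. ]
scene red [296 221   7   5  28] [49.9 -3.3 58. ]
```

>>> servo_tool --increments "0 0 4 0 0 0; 0 0 20 0 0 0; 4 -10 20 0 0 0; 12 -32 20 0 0 0; 12 -32 20 0 0 0; 12 -32 10 0 0 0; 12 -32 4 0 0 0; 12 -32 1 0 0 0; 12 -32 0 0 0 0; 12 -32 0 0 0 0; 10.5 -28 0 0 0 0; 9 -24 0 0 0 0; 7.5 -20 0 0 0 0; 6 -16 0 0 0 0; 4.5 -12 0 0 0 0; 3 -8 0 0 0 0; 1.5 -4 0 0 0 0; 0 0 0 0 0 0; 0 0 0 0 0 0; 0 0 0 0 0 0"

```text
time_s: 7.0
position: [591.9, 13.0, 265.5]
tcp_rot: [[0.936, 0.353, -0.001], [0.353, -0.936, 0.001], [-0.001, -0.001, -1.0]]
contact_force: [-3.6, 1.5, 4.8]
grip_width: -0.0
grip_force: 2.4
```

```bash
python3 -c "
from h import *
look('b')"
```

```text
top yel [254 199   6  10  40] [69.  20.2 60. ]
top red [265 209   5   6  25] [48.4  8.3 58. ]
scene yel [309 218   7   4  17] [69.  20.5 60. ]
scene red [298 219   8   4  25] [49.7  7.8 58. ]
```

>>> servo_tool --increments "0 0 4 0 0 0; 0 0 20 0 0 0; 4 -10 20 0 0 0; 12 -32 20 0 0 0; 12 -32 20 0 0 0; 12 -32 10 0 0 0; 12 -32 4 0 0 0; 12 -32 1 0 0 0; 12 -32 0 0 0 0; 12 -32 0 0 0 0; 10.5 -28 0 0 0 0; 9 -24 0 0 0 0; 7.5 -20 0 0 0 0; 6 -16 0 0 0 0; 4.5 -12 0 0 0 0; 3 -8 0 0 0 0; 1.5 -4 0 0 0 0; 0 0 0 0 0 0; 0 0 0 0 0 0; 0 0 0 0 0 0"

```text
time_s: 9.6
position: [592.0, 13.0, 265.5]
tcp_rot: [[0.936, 0.353, -0.001], [0.353, -0.936, 0.001], [-0.001, -0.001, -1.0]]
contact_force: [-3.5, 1.2, 4.1]
grip_width: 0.1
grip_force: 2.4
```

```bash
python3 -c "
from h import *
look('c')"
```

```text
top yel [254 199   6  10  41] [68.8 20.2 60. ]
top red [258 210   6   8  30] [49.  20.6 58. ]
scene yel [308 218   8   4  19] [68.  20.6 60. ]
scene red [301 216   7   4  23] [49.4 20.1 58. ]
```

>>> servo_tool --increments "0 0 4 0 0 0; 0 0 25 0 0 0; 0 0 60 0 0 0; 0 0 80 0 0 0; 0 0 80 0 0 0"

```text
time_s: 10.32
position: [593.4, 12.1, 347.7]
tcp_rot: [[0.936, 0.353, 0.006], [0.353, -0.936, -0.001], [0.005, 0.003, -1.0]]
contact_force: [-0.2, -0.3, 0.2]
grip_width: -0.2
grip_force: 0.0
```

```bash
python3 -c "
from h import *
look('d')"
```

```text
top yel [254 199   6  10  41] [68.8 20.2 60. ]
top red [259 210   5   8  28] [48.9 20.3 58. ]
scene yel [309 218   7   4  18] [68.5 20.6 60. ]
scene red [301 215   7   5  27] [48.7 22.  58. ]
```

View pics/d_t.png

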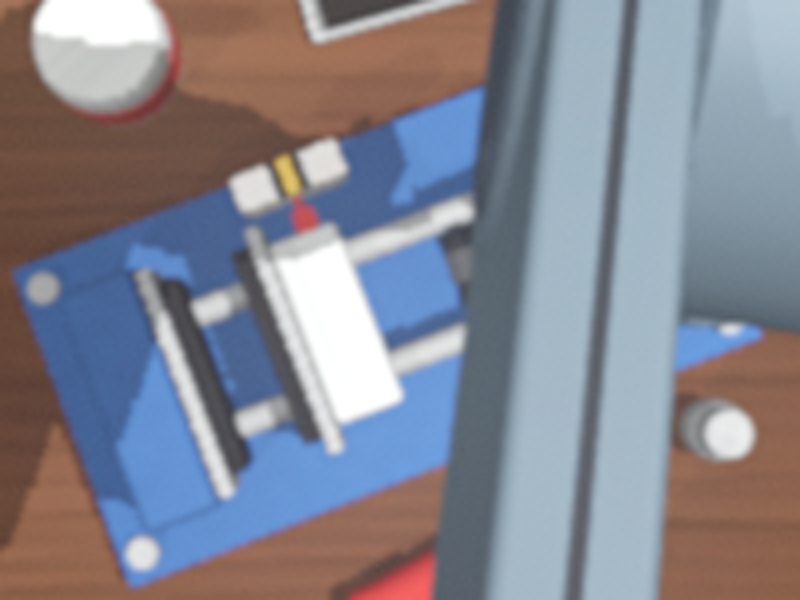

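View pics/d_s.png

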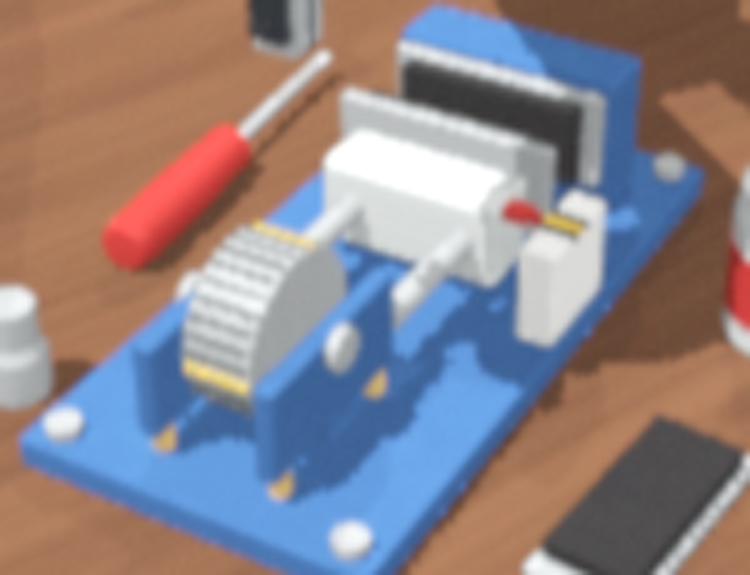

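The finger is clear. In the top crop the pointer (304,214) lines up with the yellow band (288,174) along fixture x, and in the scene crop the pointer tip (540,217) touches the band (564,222). I'll do one sub-pixel check across the pointer's length.

```bash
python3 - <<'E'
from h import *
t=viewer.camera("top");P=t["pixels"].astype(float);B,G,R=P[...,0],P[...,1],P[...,2]
vs,us=np.mgrid[190:222,240:290]
pts=np.array([[onz(t,u,v,z) for z in(60,)] [0] for u,v in zip(us.ravel(),vs.ravel())])
F=np.c_[(pts-ctr)@fx,(pts-ctr)@fy]
red=np.clip(R-np.maximum(G,B)-25,0,None)[190:222,240:290].ravel()
yel=np.clip(np.minimum(R,G)-B-30,0,None)[190:222,240:290].ravel()
for n,w,lo,hi in(("yel",yel,63,75),("yelL",yel,63,69),("yelH",yel,69,75),("red",red,44,60),("redL",red,44,50),("redH",red,50,55),("tip",red,55,60)):
    m=(F[:,0]>lo)&(F[:,0]<hi)&(F[:,1]>8)&(F[:,1]<33);print(n,np.average(F[m],axis=0,weights=w[m]).round(2),w[m].sum())
E
```

```text
yel [68.91 20.28] 1349.0
yelL [65.95 20.1 ] 687.0
yelH [71.99 20.46] 662.0
red [49.15 20.39] 1951.0
redL [46.98 20.4 ] 1215.0
redH [51.83 20.36] 619.0
tip [57.42 20.37] 117.0
```

```bash
python3 -c "
from h import *
print(manip.state()['time_s'],manip.sign_off())"
```

```text
the job is handed in; nothing more can be done
10.475 None
```

I rolled the wheel in three fingertip strokes until the red pointer stood about 0.1 mm from the middle of the yellow mark in the top view (3 mm allowed), then lifted the finger clear and handed the job in at 10.5 s; no verdict came back, and I didn't measure the loose parts again after the strokes.

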